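# Slide the cedar plank out to its line over the grill shelf's edge

## Robot

A 6-joint arm with a two-finger parallel gripper is mounted at the origin on the work surface. World frame = base frame: x ahead of the robot, y to its left, z up, the work surface at z = 0. Lengths are in m, angles in degrees, forces in N, time in s.
With the tool pointing down it reaches from about 0.35 to 0.775 m from the base axis. Payload 5.5 kg.
Tool frame: the origin (TCP) lies at the very end of the fingers, on their centre line; the grasp point (between the pads) lies 19 mm behind it; y points along the fingers, x is the direction in which the jaws open and shut, and the axes are right-handed (so a half turn about y gives the same grasp; the last joint's range is limited). The gripper opens to 85 mm and grips with 20 to 120 N. Pads are 22 mm wide; open, the fingers measure 114 mm over their backs; the gripper's body (76 mm by 85 mm) begins 54 mm behind the grasp point. The pads swing forward as they close: fully open they stand 13 mm farther back than shut.
Start: joints at [60.756, 17.945, 2.641, 74.691, 0, 82.002], TCP at [0.208, 0.536, 0.231] pointing down, gripper open.
Joint ranges: [-158.12, 158.12], [-49.38, 96.58], [-58.88, 72.47], [-126.05, 133.96], [-84.25, 85.87], [-180, 180]. Speed limits (degrees/s): [147.25, 147.25, 180, 180, 180, 180].

## Interface

Orientations are given as a 3x3 rotation matrix whose columns are the frame's x, y, z axes.
In Python, from cell import manip, optics gives the robot as it stands. Calls block until the motion is done:
- manip.move_pose(position, orientation): joint-space move of the TCP to a pose.
- manip.move_linear(position, ori=None, vel=0.15): straight line of the TCP; ori=None keeps the orientation; vel is the mean speed in m/s.
- manip.move_j(angles): joint-space move.
- manip.set_gripper(opening, force=None): finger opening in m; force is the grip in N (None keeps the last); returns when the fingers have stopped.
- manip.wait(seconds).
- manip.ik(position, orientation): joint angles nearest the present ones, or None.
- optics.capture(name): name is "scene" or "top" or "wrist"; returns a dict with "color" (384x512x3 uint8, blue, green, red), "fx", "fy", "cx", "cy" (pixels), "position" and "attitude" of the camera in the world; the wrist camera has in their place "T_tool_cam" (4x4, takes a point from camera to tool coordinates, whose origin is the TCP and whose axes are the tool frame's). Camera axes: x right, y down, z forward; pixel columns grow to the right and rows downward; lengths in m; the calibration is good to about 2 mm. The wrist camera is an equidistant fisheye: a pixel r from the principal point sees the ray r / f radians off the axis. A picture is of the moment at which its call begins: read the wrist's pose just before it. There is no depth.
A pose or a line that the arm cannot do raises manip.IKError and nothing moves.
- manip.sign_off(): hands the job in, once; it reports no verdict.
Readings, each from a call of its own:
- manip.read_t(): time.
- manip.read_q(): joint angles.
- manip.read_dq(): joint speeds.
- manip.read_effort(): joint torques, N m.
- manip.read_tool_pos(): TCP position.
- manip.read_eef_rot(): TCP orientation.
- manip.read_contact_force(): force on the tool from outside, world axes, zero at the start.
- manip.read_wrist_torque(): the same for the moment, N m.
- manip.read_grip_width(): finger opening in m.
Only numpy, scipy, OpenCV 4.12 (cv2) and the standard library are available. Lean on these libraries where they do the work, as an engineer would, in place of code of your own. Each camera call takes 0.05 s, during which the arm holds its last target. There are 200 camera calls.

## Task

Push the cedar grilling plank along the steel shelf towards the shelf's far edge, the long free edge facing away from the robot, until the charred line across the plank lies right over that edge along its whole width, so that the marked end sticks out for the cook to take. Slide it only, never lifting it or tipping it up, and leave all the other things on the shelf where they are.

Things in the scene. Friction and masses are not known exactly. Their poses are not given: they have to be found in the camera images.
- shelf: Fixed stainless fold-down shelf, a flat slab without rim, 20 mm thick. Origin: on its top face (z = 0), on the far edge. Its x axis is level and points out over the far edge, away from the robot; y runs along that edge to the robot's left. The top covers x from -370 to 0 mm, y from -550 to +430 mm; beyond x = 0 is a free drop. It may be turned up to 0.1 rad.
- plank_center (a point): Centre (half-way up, 5 mm above the shelf) of the loose pale cedar plank, 160 mm long (its x axis), 100 mm wide (y), 10 mm thick, about 90 g, lying flat. Its x axis points to the marked end, which starts nearer the far edge; it starts turned up to 0.3 rad from the shelf's x axis. Its end faces are 80 mm either side of this point.
- line_mid (a point): Middle of the charred black line (6 mm wide, straight across the plank's top, from side to side), on the top face, 35 mm from the plank's centre towards the marked end and 45 mm from that end. Same axes as the plank.
- line_left (a point): Left end of the charred line, at the plank's left side (50 mm from line_mid along +y of the plank).
- line_right (a point): Right end of the charred line, at the plank's right side (50 mm from line_mid along -y of the plank).
- griddle: Bystander: loose black cast-iron griddle plate, 150 x 100 mm, ribbed, 12 mm high, 0.8 kg. Lies beside the plank, on its left or right. Origin at the centre of its underside, x along its length.
- caddy: Bystander: loose grey plastic caddy with two closed flip-top lids, 200 (x) x 110 (y) x 93 mm high, near the right end of the shelf. Origin at the centre of its underside.
- case: Bystander: loose black hard case of a meat thermometer, 170 (x) x 42 (y) x 24 mm high, on the left part of the shelf. Origin at the centre of its underside.
- spatula: Bystander: loose spatula with a dark wooden handle, 270 mm long along its x, lying flat between the plank or griddle plate and the caddy. Origin mid-length on its underside.
- brush: Bystander: loose silicone brush, red handle and grey head, 200 mm long along its x, lying flat left of the thermometer case. Origin mid-length on its underside.
- shaker: Bystander: loose upright amber spice jar with a steel cap, 48 mm across, 100 mm high, at the near left of the shelf. Origin at the centre of its underside.
- plank: The same plank; origin at the centre of its underside.

How it is judged (in metres and radians):
At the end, for the whole second after the job is handed in: The plank lies flat and still on the shelf with both ends of the charred line within 8 mm of the far edge, in front of it or behind it (x of line_left in the frame of shelf between -0.008 and 0.008 m and x of line_right in the frame of shelf between -0.008 and 0.008 m and angle between plank_center's own z axis and vertical below 0.06 rad and z of plank_center in the frame of shelf between 0.001 and 0.009 m and y of plank_center in the frame of shelf between -0.5 and 0.38 m and linear speed of plank below 0.01 m/s); the robot touches nothing.
It fails at once if the plank is lifted (its centre more than 10 mm above where it lies) or tipped up (more than 0.2 rad) (z of plank_center in the frame of shelf above 0.015 m or angle between plank_center's own z axis and vertical above 0.2 rad).
It fails at once if another thing on the shelf (griddle plate, caddy, thermometer case, spatula, brush, spice jar) is moved by more than 15 mm (distance of any of griddle, caddy, case, spatula, brush, shaker from where it was at the start of the episode above 0.015 m).
It also fails if it takes over 38 s, if anything falls off the work surface, if the arm or the gripper's body presses on something with over 40 N, if the wrist force passes 120 N, or if a joint passes its speed limit or range.

## Working session

There is one attempt and no reset: what is moved stays moved. The work goes in short steps, each a Python script; the robot and the scene stay as the last script left them, time stands still between calls to the robot, and variables do not carry over. Pictures are saved under pics/ and viewed, on a budget of 10 in all, crops included, one or two more only if the job needs it, and the job is handed in when it is done.

```bash
ls; mkdir -p pics; python3 - <<'E'
from cell import manip, optics
import cv2,numpy as np
np.set_printoptions(precision=4,suppress=True)
a=[]
for n in("top","scene"):
    c=optics.capture(n); cv2.imwrite(f"pics/{n}0.png",c["color"]); print(n,{k:v for k,v in c.items() if k!="color"})
print(manip.read_t(),manip.read_eef_rot(),manip.read_contact_force())
E
```

```text
pics
top {'fx': 454.1713424756449, 'fy': 454.1713424756449, 'cx': 260.26819370717345, 'cy': 197.08878171972614, 'position': array([ 0.3387, -0.0463,  1.3756]), 'attitude': array([[-0.0238, -0.9873,  0.1568],
       [-0.9996,  0.026 ,  0.0121],
       [-0.016 , -0.1565, -0.9876]])}
scene {'fx': 368.74449337080773, 'fy': 368.74449337080773, 'cx': 253.44855946638353, 'cy': 196.95856626953093, 'position': array([1.2036, 0.2852, 1.0214]), 'attitude': array([[-0.4639,  0.7043, -0.5374],
       [ 0.8859,  0.3733, -0.2755],
       [ 0.0065, -0.6038, -0.7971]])}
0.1 [[ 0.3623 -0.0008 -0.932 ]
 [ 0.932  -0.0014  0.3623]
 [-0.0016 -1.      0.0002]] [ 0.324   0.5023 -0.9217]
```

View pics/top0.png

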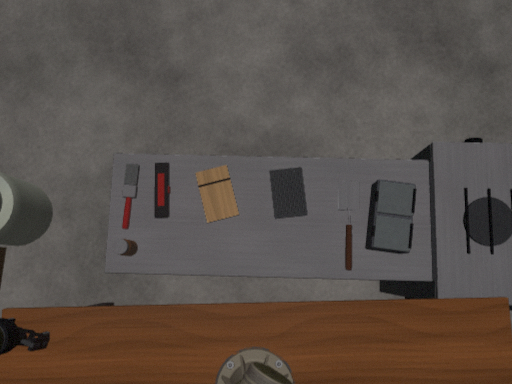

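View pics/scene0.png

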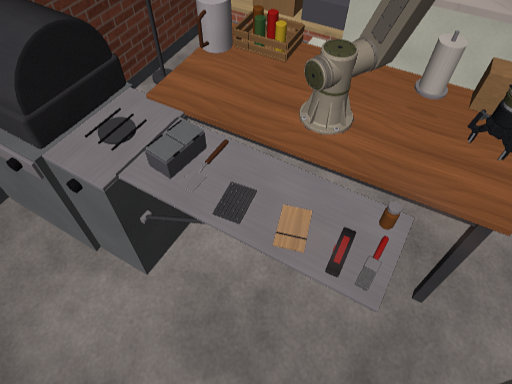

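The top view shows the shelf at about (107–433, 153–282). The plank is at (217,194), with its line near (214,182) and its marked end towards the far edge. The griddle is to its right at (289,193) and the case to its left at (162,190). Next I'll get metric positions.

```bash
cat > h.py <<'E'
import cv2,numpy as np
from cell import manip, optics
np.set_printoptions(precision=4,suppress=True)
def ray(c,p):
    p=np.atleast_2d(p).astype(float)
    d=np.c_[(p[:,0]-c["cx"])/c["fx"],(p[:,1]-c["cy"])/c["fy"],np.ones(len(p))]
    return d@np.array(c["attitude"]).T
def onz(c,p,z):
    d=ray(c,p); o=np.array(c["position"]); return o+d*((z-o[2])/d[:,2])[:,None]
def tri(c1,p1,c2,p2):
    d1=ray(c1,p1)[0];d2=ray(c2,p2)[0];o1,o2=np.array(c1["position"]),np.array(c2["position"])
    s=np.linalg.lstsq(np.c_[d1,-d2],o2-o1,rcond=None)[0]
    a,b=o1+d1*s[0],o2+d2*s[1]; return (a+b)/2,np.linalg.norm(a-b)
def plankmask(img,roi):
    m=np.zeros(img.shape[:2],np.uint8); x0,y0,x1,y1=roi
    h=cv2.cvtColor(img,cv2.COLOR_BGR2HSV)
    m[y0:y1,x0:x1]=cv2.inRange(h,(8,70,90),(25,255,255))[y0:y1,x0:x1]
    m=cv2.morphologyEx(m,cv2.MORPH_CLOSE,np.ones((7,7)))
    cs=cv2.findContours(m,cv2.RETR_EXTERNAL,cv2.CHAIN_APPROX_NONE)[0]
    return max(cs,key=cv2.contourArea)
def edge_top(c,u0,u1,v0=143,v1=170):
    g=cv2.GaussianBlur(cv2.cvtColor(c["color"],cv2.COLOR_BGR2GRAY),(3,3),0).astype(float)
    P=[]
    for u in range(u0,u1):
        d=np.diff(g[v0:v1,u]); i=int(d.argmax())
        if 0<i<len(d)-1:
            a,b,e=d[i-1:i+2]; P.append((u,v0+i+.5+.5*(a-e)/(a-2*b+e-1e-9)))
    return np.array(P)
def fitline(P):
    vx,vy,x,y=cv2.fitLine(np.float32(P),cv2.DIST_HUBER,0,.01,.01).ravel(); return np.array([x,y]),np.array([vx,vy])
E
python3 - <<'E'
from h import *
t=optics.capture("top"); s=optics.capture("scene")
q={}
for n,c,roi in(("t",t,(190,155,245,230)),("s",s,(265,195,320,260))):
    k=plankmask(c["color"],roi); r=cv2.minAreaRect(k); ap=cv2.approxPolyDP(k,5,True)[:,0]
    M=cv2.moments(k); q[n]=(M["m10"]/M["m00"],M["m01"]/M["m00"]); print(n,cv2.contourArea(k),q[n],r,cv2.boxPoints(r).tolist(),ap.tolist())
print("centroid",tri(t,q["t"],s,q["s"]))
P=edge_top(t,175,425); p,d=fitline(P); print("edge",p,d,np.std((P-p)@[-d[1],d[0]]))
v=lambda u:p[1]+(u-p[0])*d[1]/d[0]
for z in(-.1,0,.1): print(z,onz(t,[(113,v(113)),(431,v(431)),(432,282),(107,272)],z)[:,:2].tolist())
im=cv2.resize(s["color"][100:320,100:430],None,fx=2.4,fy=2.4,interpolation=cv2.INTER_CUBIC); cv2.imwrite("pics/s1.png",im)
im=cv2.resize(t["color"][140:290,95:315],None,fx=3.6,fy=3.6,interpolation=cv2.INTER_CUBIC); cv2.imwrite("pics/t1.png",im)
E
```

```text
t 1607.5 (216.6457231726283, 193.44375324002073) ((216.44119262695312, 193.26473999023438), (51.66008758544922, 32.7423095703125), 75.96376037597656) [[194.29412841796875, 172.17649841308594], [226.058837890625, 164.23533630371094], [238.5882568359375, 214.3529815673828], [206.82354736328125, 222.2941436767578]] [[225, 165], [196, 172], [207, 222], [238, 214]]
s 1253.0 (292.5050545357808, 228.1149241819633) ((292.20294189453125, 227.91116333007812), (31.777116775512695, 42.798675537109375), 11.888657569885254) [[272.2467041015625, 245.57827758789062], [281.06365966796875, 203.6976318359375], [312.1591796875, 210.24404907226562], [303.34222412109375, 252.12469482421875]] [[283, 205], [273, 245], [303, 252], [311, 210]]
centroid (array([0.5712, 0.1045, 0.0041]), np.float64(0.0010802025616951658))
edge [286.8613 156.2849] [0.9998 0.0181] 4.6861749858879005
-0.1 [[0.7354761401436147, 0.4627726886620877], [0.6862660192559944, -0.5969737932108994], [0.2856682151835229, -0.5671278285950186], [0.3416360621875172, 0.4714966915528945]]
0 [[0.7085894788519715, 0.42827407142337115], [0.6627142578602851, -0.559654898759584], [0.2892643971583149, -0.531831552712734], [0.34143938277967806, 0.4364068610473152]]
0.1 [[0.6817028175603282, 0.39377545418465454], [0.6391624964645757, -0.5223360043082687], [0.2928605791331069, -0.49653527683044935], [0.3412427033718389, 0.40131703054173584]]
```

View pics/t1.png

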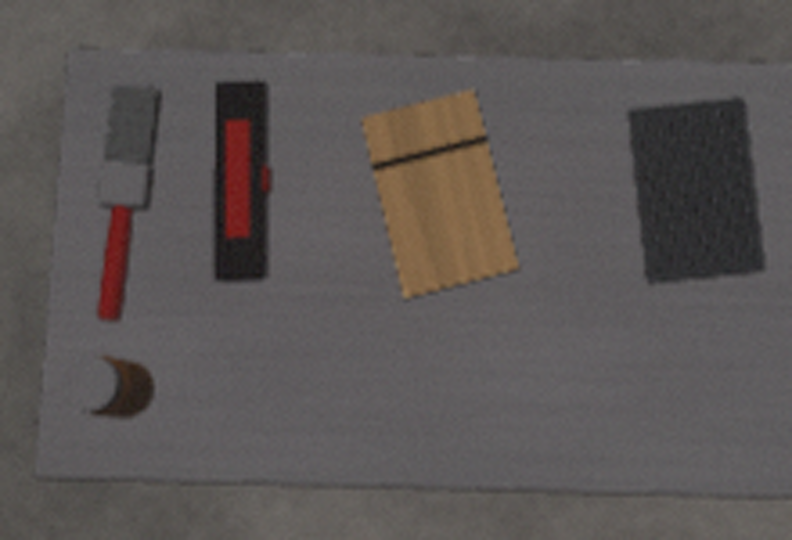

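The zoomed top view shows the plank turned about 15°, with its line from about (198,186) to (230,178) in full-image pixels. It has clear space on both sides. Now a robust far-edge fit and the line ends.

```bash
cat >> h.py <<'E'
def measure(c,zs,roi=(185,125,250,232),u0=130,u1=400):
    """far edge + charred line + plank rect from the top view; returns shelf frame origin-on-edge, ex, and line/plank data in the shelf frame"""
    k=plankmask(c["color"],roi); (x,y,w,h)=cv2.boundingRect(k)
    P=edge_top(c,u0,u1); P=P[(P[:,0]<x-6)|(P[:,0]>x+w+6)]
    for _ in range(6):
        a=np.polyfit(P[:,0],P[:,1],1) if _ else np.array([0.0165,np.median(P[:,1]-.0165*P[:,0])])
        r=np.abs(np.polyval(a,P[:,0])-P[:,1]); P=P[r<(3 if _<2 else 1)]
    E=onz(c,[(u,np.polyval(a,u)) for u in(130,400)],zs)
    ey=(E[0]-E[1])[:2]; ey/=np.linalg.norm(ey); ex=np.array([ey[1],-ey[0]]); 
    sh=lambda X:(np.atleast_2d(X)[:,:2]-E[1,:2])@np.c_[ex,ey]
    m=np.zeros(c["color"].shape[:2],np.uint8); cv2.drawContours(m,[k],-1,255,-1)
    m=cv2.erode(m,np.ones((3,3)))
    g=cv2.cvtColor(c["color"],cv2.COLOR_BGR2GRAY).astype(float)
    v,u=np.nonzero((m>0)&(g<75)); w_=75-g[v,u]
    L=onz(c,np.c_[u,v],zs+.01); Ls=sh(L)
    b=np.polyfit(Ls[:,1],Ls[:,0],1,w=w_**.5)
    R=onz(c,k[:,0],zs+.01); rect=cv2.minAreaRect(np.float32(sh(R)*1000))
    box=cv2.boxPoints(rect)/1000
    cy=Ls[:,1]@w_/w_.sum(); hy=.05*np.cos(np.arctan(b[0]))
    return dict(E0=E[1,:2],ex=ex,ey=ey,npts=len(P),slope=b[0],xl=np.polyval(b,cy+hy),xr=np.polyval(b,cy-hy),cy=cy,rect=rect,box=box,n=len(u))
E
python3 - <<'E'
from h import *
t=optics.capture("top")
for z in(-.005,.005):
    m=measure(t,z); print(m); print("world",m["E0"]+m["box"]@np.c_[m["ex"],m["ey"]].T)
E
```

```text
{'E0': array([ 0.6653, -0.4658]), 'ex': array([ 0.9987, -0.0509]), 'ey': array([0.0509, 0.9987]), 'npts': 127, 'slope': np.float64(-0.28591555114971756), 'xl': np.float64(-0.10135827607794302), 'xr': np.float64(-0.07386827310150489), 'cy': np.float64(0.57418752549185), 'rect': ((-122.06263732910156, 564.1646118164062), (160.6306610107422, 100.2646484375), 15.919331550598145), 'box': array([[-0.213 ,  0.5903],
       [-0.1855,  0.4939],
       [-0.0311,  0.538 ],
       [-0.0586,  0.6344]], dtype=float32), 'n': 57}
world [[0.4826 0.1346]
 [0.5052 0.0369]
 [0.6617 0.073 ]
 [0.6391 0.1707]]
{'E0': array([ 0.663 , -0.4628]), 'ex': array([ 0.9987, -0.0509]), 'ey': array([0.0509, 0.9987]), 'npts': 127, 'slope': np.float64(-0.2859155511497182), 'xl': np.float64(-0.10073741445500489), 'xr': np.float64(-0.07324741147856673), 'cy': np.float64(0.5700195043232433), 'rect': ((-121.1904067993164, 560.0696411132812), (159.45867919921875, 99.53311920166016), 15.919309616088867), 'box': array([[-0.2115,  0.5861],
       [-0.1842,  0.4903],
       [-0.0309,  0.5341],
       [-0.0582,  0.6298]], dtype=float32), 'n': 57}
world [[0.4816 0.1333]
 [0.504  0.0363]
 [0.6593 0.0722]
 [0.637  0.1692]]
```

```bash
cat >> h.py <<'E'
E0=np.array([.6642,-.4643]);ex=np.array([.9987,-.0509]);ey=np.array([.0509,.9987])
def pose(cx,cy,th,gap,z,pad=.011):
    """TCP pose for two fingers behind the plank's near end face, plank pose in shelf frame"""
    d=np.array([np.cos(th),np.sin(th)]); p=np.array([cx,cy])-(.08+pad+gap)*d
    w=E0+p[0]*ex+p[1]*ey; D=d[0]*ex+d[1]*ey
    return np.r_[w,z],np.array([[-D[1],0,-D[0]],[D[0],0,-D[1]],[0,-1,0]])
E
python3 - <<'E'
from h import *
c=(-.1216,.562,np.radians(15.92))
manip.set_gripper(.05)
p,R=pose(*c,.04,.20); manip.move_pose(p,R)
p,R=pose(*c,.04,.03); manip.move_linear(p,R,vel=.15)
f0=manip.read_contact_force(); print(f0,manip.read_t())
z=.016
while z>-.015:
    p[2]=z; manip.move_linear(p,vel=.03); f=manip.read_contact_force()-f0
    print(round(z,4),f,manip.read_tool_pos()[2])
    if f[2]>4: break
    z-=.002
t=manip.read_t()
w=optics.capture("wrist"); cv2.imwrite("pics/w1.png",w["color"]); print(t,manip.read_grip_width(),w["T_tool_cam"],w["fx"])
E
```

```text
[0.3324 0.8486 0.4535] 3.8583
0.016 [-0.2083 -1.2794 -1.4406] 0.01585138850324332
0.014 [-0.8663 -0.2588 -0.6296] 0.013944153905049949
0.012 [-1.0322 -0.57   -0.5922] 0.011891202696084846
0.01 [-0.0162 -1.5898 -1.2513] 0.009848790525641735
0.008 [-0.7201 -1.1888 -0.1709] 0.007861510186171781
0.006 [ 0.6019 -1.0895 -1.1366] 0.005867381205338869
0.004 [-1.5193 -0.0419 -0.2979] 0.0038555369367727216
0.002 [-0.5906 -0.5413 -1.1829] 0.0018581165015491702
0.0 [-0.5991 -1.2347 -0.9733] -0.00013949688412258007
-0.002 [-1.6556 -1.0798 -1.5648] -0.0021412991753614156
-0.004 [-2.7033  0.3278 10.8421] -0.00304030568903723
6.975 0.05024308711527609 [[ 1.      0.0004  0.0009 -0.0004]
 [-0.0008 -0.3178  0.9482 -0.1425]
 [ 0.0007 -0.9482 -0.3178  0.0833]
 [ 0.      0.      0.      1.    ]] 297.3186396354542
```

View pics/w1.png

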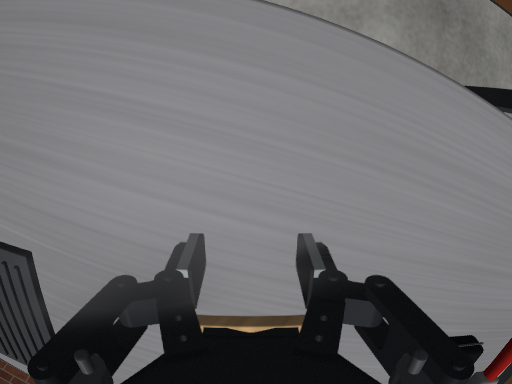

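The wrist view shows both fingertips on the shelf and the plank's near end behind them at about (250,322). Contact came at TCP z ≈ -3 mm. I'll push at z = 0, with the gripper turning as it goes, and stop about 12 mm short to measure.

```bash
python3 - <<'E'
from h import *
c0=np.array([-.1216,.562,np.radians(15.92)]); c1=np.array([-.047,.562,0])
p,R=pose(*c0,.04,0.); manip.move_linear(p,R,vel=.05)
p,R=pose(*c0,.006,0.); manip.move_linear(p,R,vel=.1)
for s in np.linspace(0,1,5):
    p,R=pose(*(c0+s*(c1-c0)),0,0.); manip.move_linear(p,R,vel=.04); print(manip.read_contact_force(),manip.read_t())
p,R=pose(*c1,.03,0.); manip.move_linear(p,R,vel=.08)
p[2]=.06; manip.move_linear(p,R,vel=.15)
p,R=pose(*c1,.10,.10); 
try: manip.move_linear(p,R,vel=.2)
except manip.IKError as e: print(e)
print(manip.read_t()); t=optics.capture("top"); np.save("pics/t2.npy",t,allow_pickle=True)
cv2.imwrite("pics/t2.png",cv2.resize(t["color"][130:290,95:315],None,fx=3.6,fy=3.6,interpolation=cv2.INTER_CUBIC))
print(measure(t,0.))
E
```

```text
[ 0.5523  0.5586 -1.0878] 8.0667
[-0.7413  0.5777  0.6115] 8.675
[ 0.7904  0.2583 -0.882 ] 9.2917
[ 0.1861 -1.2103 -0.5554] 9.9167
[-0.4862 -0.2273 -0.3785] 10.55
12.175
{'E0': array([ 0.6636, -0.4643]), 'ex': array([ 0.9987, -0.0517]), 'ey': array([0.0517, 0.9987]), 'npts': 143, 'slope': np.float64(-0.004518207890770328), 'xl': np.float64(-0.00855762783505444), 'xr': np.float64(-0.00810581165768735), 'cy': np.float64(0.5597592647694606), 'rect': ((-43.70885467529297, 562.0023193359375), (99.98284149169922, 161.068115234375), 89.9563980102539), 'box': array([[-0.1243,  0.5121],
       [ 0.0368,  0.5119],
       [ 0.0369,  0.6119],
       [-0.1242,  0.6121]], dtype=float32), 'n': 61}
```

View pics/t2.png

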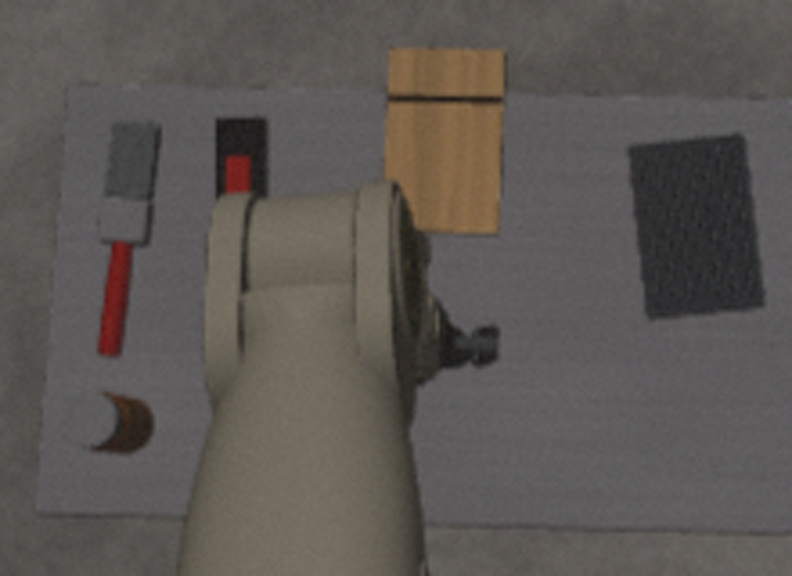

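The plank is square to the edge, with its line about 8.4 mm short at both ends. The neighbours haven't moved. Next is the final 8.4 mm push, then retract and check in both views.

```bash
python3 - <<'E'
from h import *
c1=np.array([-.047,.562,0]); c2=np.array([-.0386,.562,0])
p,R=pose(*c1,.03,.06); manip.move_linear(p,R,vel=.2)
p,R=pose(*c1,.03,0.); manip.move_linear(p,R,vel=.1)
p,R=pose(*c1,.004,0.); manip.move_linear(p,R,vel=.08)
p,R=pose(*c2,0,0.); manip.move_linear(p,R,vel=.025)
p,R=pose(*c2,.03,0.); manip.move_linear(p,R,vel=.08)
p,R=pose(*c2,.03,.06); manip.move_linear(p,R,vel=.15)
p,R=pose(*c2,.10,.10); manip.move_linear(p,R,vel=.2)
print(manip.read_t()); t=optics.capture("top"); s=optics.capture("scene")
m=measure(t,0.); print(m)
a=cv2.resize(t["color"][140:210,190:300],None,fx=5,fy=5,interpolation=cv2.INTER_CUBIC)
b=cv2.resize(s["color"][180:290,220:330],None,fx=5,fy=5,interpolation=cv2.INTER_CUBIC)
cv2.imwrite("pics/s3.png",b); cv2.imwrite("pics/t3.png",a)
E
```

```text
16.275
{'E0': array([ 0.6632, -0.4642]), 'ex': array([ 0.9986, -0.0522]), 'ey': array([0.0522, 0.9986]), 'npts': 138, 'slope': np.float64(0.003237909239390987), 'xl': np.float64(-0.00037010801215457863), 'xr': np.float64(-0.0006938972387858944), 'cy': np.float64(0.5623257668005558), 'rect': ((-35.81996154785156, 561.842529296875), (157.80364990234375, 99.3961181640625), 1.3629449605941772), 'box': array([[-0.1159,  0.6096],
       [-0.1135,  0.5103],
       [ 0.0442,  0.514 ],
       [ 0.0419,  0.6134]], dtype=float32), 'n': 61}
```

View pics/s3.png

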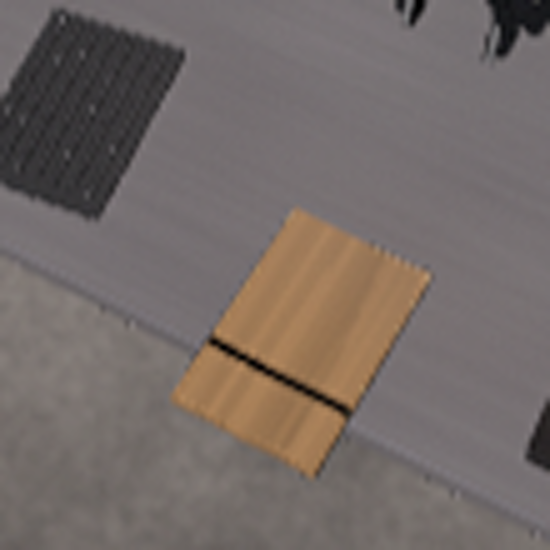

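View pics/t3.png

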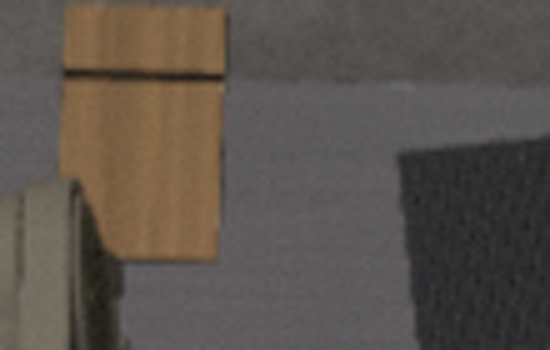

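Both views show the line over the edge: crop (210,340)–(350,412) in the scene view and (65,72)–(222,77) in the top view. The gripper is clear of everything, so I'm handing in.

```bash
python3 -c "
from h import *
print(manip.read_tool_pos(),manip.read_contact_force(),manip.read_t()); print(manip.sign_off())"
```

```text
[0.4644 0.1085 0.0992] [0.2659 0.204  0.9443] 16.375
the job is handed in; nothing more can be done
None
```

The charred line now lies over the far edge along its whole width, and I handed the job in at 16.4 s of the 38 s allowed. No verdict was reported.

I pushed the plank from its near end with both fingertips, turning it square on the way. I stopped about 8 mm short to measure, then made a final 8 mm push.

- **Line position:** the last top-view check put the left end at -0.4 mm and the right end at -0.7 mm from the edge (8 mm allowed). The scene view also showed the line on the edge by eye.
- **Edge angle:** the line fit shows the plank square to the edge within about 0.3°. A rectangle fit to the plank's outline gave 1.4°, but the arm was hiding one of its corners in that view, so I trusted the line.
- **Neighbours:** I checked these by eye only. Everything visible looked unmoved, and I never moved the gripper close to any of them. The arm hid part of the case, and I did not check the caddy or spatula again after the first pictures.
- **Robot:** the gripper stood clear at 0.1 m height with no contact force beyond sensor noise.

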